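# Close the bench tumbler and select its programme

### The job

The bolts are in the bench tumbler, ready to be deburred. Lock the lid on the bowl (set it in with its two lugs in the collar's gaps, push it down against the sealing ring and turn it clockwise until it springs up into its notch) and turn the selector on the sloping panel to the mark with three dots. Leave the wrench, the pliers and the roll of tape where they are.

Things in the scene. Friction and masses are not known exactly. Their poses are not given: they have to be found in the camera images.
- tumbler: bench parts tumbler, grey, 330 mm wide (y), 166 mm deep (x), fixed. Origin under its middle, x to its back (away from the robot), y to its left, z up. The bowl stands at the right (80 mm to -y), the sloping panel with the selector at the left (82 mm to +y); behind the panel a motor housing rises to 198 mm; its hood, from 152 mm up, ends 48 mm behind the selector: no room for an upright gripper.
- bowl_mouth (a point): centre of the bowl's mouth, level with the collar's top, 122 mm above the bench; collar 150 mm across, 128 mm inside; axes as the tumbler's. The lid, set in through the collar's gaps, rests on the sealing ring with its underside 8 mm below this point, its bar on the line of the gaps. Locked, its underside is 12 mm below this point and its bar lies along the tumbler's x axis.
- collar_gap (a point): middle of one of the two gaps (34 degrees wide, half a turn apart) between the collar's inward tabs, at the collar's top, 60 mm from bowl_mouth, 75 degrees counter-clockwise (from above) of the tumbler's x axis. The lid's lugs go down here, then, pushed down, turn 75 degrees clockwise under the tabs to a stop; there the tabs have notches into which the lugs spring up.
- seal_ring (a joint): how far the sprung rubber sealing ring in the bowl is pressed down, m: 0 free, 0.004 with the lid locked. To pass under the tabs the lid must be held 8 to 12 mm below where it first rests (ring at 0.008 to 0.012); the ring's spring takes 4 N at first, about 11 N at 0.012; hard stop at 0.013.
- tumbler_lid: the loose lid, about 0.22 kg: aluminium disc 100 mm across, 10 mm thick; on top a black grip bar 84 mm long (x), 16 mm wide (y), its top 49 mm above the underside; two steel lugs at the disc's edge in line with the bar, 6 mm thick, 18 degrees wide, 122 mm across their tips. Origin at the centre of its underside, z up, x along the bar (either way round is the same).
- selector (a joint): angle of the selector, rad, clockwise as seen facing the panel. Five click stops 27 degrees (0.471) apart, marked on the panel from left to right: ring (off) 0, one dot 0.471, two dots 0.942, three dots 1.414, four dots 1.885. A sprung ball draws it into the nearest stop (up to about 0.07 Nm); it stays there when released.
- selector_grip (a point): on the selector's axis where to grip, 30 mm off the panel. Black grip bar 60 mm long, 15 mm wide; its top is 11 mm above this point, the disc under it 20 mm below. z points out along the axis, 26 degrees from vertical towards the tumbler's front; x along the bar to the end with the white pointer line; both turn with it. Pointer straight up the slope: two dots.
- wrench_14: bystander: steel wrench, 208 mm long, lying on the bench; origin under its middle
- pliers_red: bystander: red-handled pliers, 185 mm long, lying on the bench; origin under their middle
- tape_roll: bystander: roll of pale tape, 104 mm across, 25 mm high, lying flat; origin under its middle

How it is judged (in metres and radians):
At the end, for the whole second after the job is handed in: the lid is locked: centred on the bowl within 6 mm, level, its bar along the tumbler's x axis within 0.15 rad, its underside 12 mm (within 2.5 mm) below the collar's top, at rest; the selector stands at three dots, within 0.12 rad (horizontal distance between tumbler_lid and bowl_mouth below 0.006 m and z of tumbler_lid in the frame of bowl_mouth between -0.0145 and -0.0095 m and angle between the x axis of tumbler_lid and the x axis of tumbler, either way round below 0.15 rad and angle between tumbler_lid's own z axis and vertical below 0.06 rad and linear speed of tumbler_lid below 0.02 m/s and value of joint selector between 1.294 and 1.534 rad); the robot touches nothing.
It fails at once if the wrench is moved more than 40 mm (distance of wrench_14 from where it was at the start of the episode above 0.04 m).
It fails at once if the pair of pliers is moved more than 40 mm (distance of pliers_red from where it was at the start of the episode above 0.04 m).
It fails at once if the roll of tape is moved more than 40 mm (distance of tape_roll from where it was at the start of the episode above 0.04 m).
It also fails if it takes over 69 s, if anything falls off the work surface, if the arm or the gripper's body presses on something with over 40 N, if the wrist force passes 120 N, or if a joint passes its speed limit or range.

### The arm

A 6-joint arm with a two-finger parallel gripper is mounted at the origin on a cart in front of the work surface, level with it; the furniture and walls round the work are solid. World frame = base frame: x ahead of the robot, y to its left, z up, the work surface at z = 0. Lengths are in m, angles in degrees, forces in N, time in s.
With the tool pointing down it reaches from about 0.3 to 0.75 m from the base axis. Payload 8.5 kg.
Tool frame: the origin (TCP) lies on the centre line of the jaws, within the pads' length; the fingertips stand 25 mm ahead of it and the grasp point (between the pads) lies 6 mm ahead of it; z points along the fingers, y is the line along which they close (so a half turn about z gives the same grasp; the last joint's range is limited). The gripper opens to 85 mm and grips with 20 to 120 N. Pads are 22 mm wide; open, the fingers measure 114 mm over their backs; the gripper's body (76 mm by 85 mm) begins 54 mm behind the grasp point. The pads swing forward as they close: fully open they stand 13 mm farther back than shut.
Start: joints at [59.456, 21.807, 74.336, -0, 83.858, -12.336], TCP at [0.172, 0.522, 0.256] pointing down, gripper open.
Joint ranges: [-178.18, 178.18], [-50.72, 133.34], [12.68, 142.11], [-81.47, 261.47], [9.98, 163.14], [-165.26, 165.26]. Speed limits (degrees/s): [136.94, 136.94, 180, 180, 180, 180].

### API

Orientations are given as a 3x3 rotation matrix whose columns are the frame's x, y, z axes.
In Python, from rig import telemetry, optics, env gives the robot as it stands.
- The arm moves only by the tool send_rows, never from a script. Its argument "deltas" is a list that holds one entry, the list of rows, each a list of 7 numbers: the shift along the tool's x, y, z in m, then the turn, a rotation vector about the tool's x, y, z in rad, then the opening, from -1 (shut) to 1 (fully open), so that 0 is half open. In form: [[[x, y, z, ax, ay, az, grip], ...]]. A call has 1 to 12 rows; each row shifts and turns the commanded pose from where the row before left it, along the tool's axes as they then stand; what a row does not reach is not made up. A row lasts 1/8 s, in which the tool goes at most 62.5 mm and 10.7 degrees, less where a joint would pass 70% of its speed; a pose out of reach is approached as far as the arm can. A call is refused whole if a number of a shift passes 0.0625 or a number of a turn 0.188, either way. A call with a gripper value outside its range is refused whole. The fingers move at their own pace and stop on an object; "squeeze" is the grip in N (left out, the last holds). Time passes only in rows, so rows that do not move let the fingers close. It gives the time, the measured TCP pose, the force, the opening and the grip force at its end, in the units of the state.
- telemetry.observe(): the state, without advancing time (a new reading comes with each control period).
- optics.get_image(name): name is "scene" or "top" or "wrist"; returns a dict with "image" (400x640x3 uint8, red, green, blue), "range_z" (400x640 float32, m along the optical axis (not along the pixel's ray), 0 where there is no reading), "K" (3x3 intrinsics, pixels), "k1" (the pictures are not rectified: a ray, as slopes to the right and down, at radius r is drawn at 1 + k1 r^2 times it, then the intrinsics apply), "rvec" (rotation vector, rad) and "tvec" (3), from world to camera coordinates, as OpenCV has them; the wrist camera has in their place "hand_eye" (4x4, takes a point from camera to tool coordinates, whose origin is the TCP and whose axes are the flange's). Camera axes: x right, y down, z forward; pixel columns grow to the right and rows downward; lengths in m; the calibration is good to about 2 mm. A picture is of the moment at which its call begins: read the wrist's pose just before it.
- env.close_job(): hands the job in; it is judged then, once.
The state is a dict: "time_s": time; "q": joint angles; "qvel": joint speeds; "joint_efforts": joint torques, N m; "position": TCP position; "tool_rot": TCP orientation; "ft_force": force on the tool from outside, world axes, zero at the start; "wrist_torque": the same for the moment, N m; "grip_width": finger opening in m; "gripper_force": force on a finger pad.
Only numpy, scipy, OpenCV 4.12 (cv2) and the standard library are available. Lean on these libraries where they do the work, as an engineer would, in place of code of your own. Each camera call takes 0.05 s, during which the arm holds its last target. There are 200 camera calls.

## Working session

There is one attempt and no reset: what is moved stays moved. The work goes in short steps, Python scripts to look and compute and a tool call to move; the robot and the scene stay as the last step left them, time stands still between calls to the robot, and variables do not carry over. Pictures are saved under pics/ and viewed, at most 10 in all, crops included, and the job is handed in when it is done.

Besides the shell and the picture viewer there is one more tool, called after "Emit:" as a command line: name --argument value ..., lists and objects as JSON in quotes. send_rows: Moves the arm, as the interface text tells. Its arguments: {"type":"object","properties":{"deltas":{"type":"array"},"squeeze":{"type":"number"}},"required":["deltas"]}

```bash
mkdir -p pics; ls
cat > h.py <<'E'
import numpy as np, cv2
from rig import telemetry, optics, env
def grab(n):
    s=telemetry.observe(); d=optics.get_image(n)
    if n=="wrist":
        T=np.eye(4);T[:3,:3]=np.array(s["tool_rot"]);T[:3,3]=s["position"]
        d["c2w"]=T@np.array(d["hand_eye"])
    else:
        R=cv2.Rodrigues(np.array(d["rvec"],float))[0];t=np.array(d["tvec"],float).ravel()
        M=np.eye(4);M[:3,:3]=R.T;M[:3,3]=-R.T@t;d["c2w"]=M
    return d
def rays(d,uv):
    p=cv2.undistortPoints(np.array(uv,float).reshape(-1,1,2),np.array(d["K"],float),np.array([d["k1"],0,0,0,0],float)).reshape(-1,2)
    return np.c_[p,np.ones(len(p))]
def plane(d,uv,z):
    w=rays(d,uv)@d["c2w"][:3,:3].T;o=d["c2w"][:3,3]
    return o+w*((z-o[2])/w[:,2])[:,None]
def cloud(d):
    v,u=np.mgrid[0:400,0:640];uv=np.c_[u.ravel(),v.ravel()]
    r=rays(d,uv)*np.asarray(d["range_z"]).ravel()[:,None]
    P=r@d["c2w"][:3,:3].T+d["c2w"][:3,3]
    P[np.asarray(d["range_z"]).ravel()==0]=np.nan
    return P.reshape(400,640,3)
def save(d,n): cv2.imwrite("pics/"+n,cv2.cvtColor(np.asarray(d["image"]),cv2.COLOR_RGB2BGR))
E
python3 - <<'E'
from h import *
s=telemetry.observe();print(s)
import pickle
for n in("scene","top"):
    d=grab(n);save(d,n+".png");pickle.dump(d,open(n+".pkl","wb"));print(n,d["c2w"].round(3).tolist())
E
```

```text
pics
{'time_s': 0.0, 'q': array([ 5.94582043e+01,  2.18408487e+01,  7.43868086e+01, -8.11214160e-04,
        8.38584897e+01, -1.23378690e+01]), 'qvel': array([ 0.06993741, -0.02581882,  0.01550644, -0.02423036, -0.01377853,
       -0.01651264]), 'joint_efforts': array([ 1.69285533e-03, -4.48455441e+01, -2.31285596e+01, -3.17928391e-05,
        4.68548475e-03,  3.90016442e-05]), 'position': array([0.17170269, 0.52222456, 0.25570099]), 'tool_rot': array([[-9.49951005e-01,  3.12398020e-01, -7.51928845e-04],
       [ 3.12398774e-01,  9.49950162e-01, -1.30209688e-03],
       [ 3.07522441e-04, -1.47182989e-03, -9.99998870e-01]]), 'ft_force': array([-0.85390538,  0.5298697 , -0.57984901]), 'wrist_torque': array([-0.00110903,  0.04702859, -0.0337416 ]), 'gripper_force': 0.0, 'grip_width': 0.08542528020314753}
scene [[-0.548, -0.717, 0.43, -0.055], [-0.836, 0.467, -0.288, 0.365], [0.006, -0.518, -0.856, 1.258], [0.0, 0.0, 0.0, 1.0]]
top [[0.021, -0.994, 0.103, 0.404], [-1.0, -0.021, -0.005, -0.011], [0.007, -0.103, -0.995, 1.27], [0.0, 0.0, 0.0, 1.0]]
```

View pics/top.png

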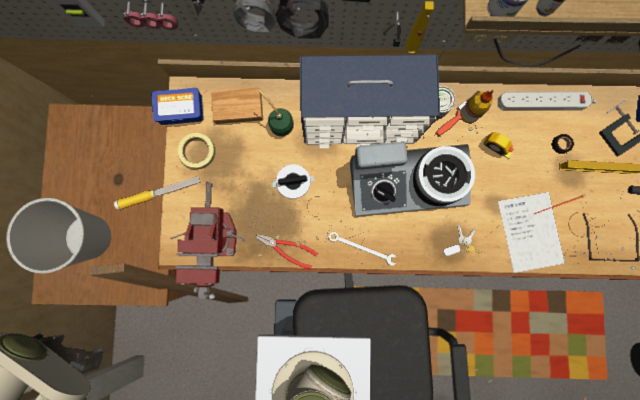

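View pics/scene.png

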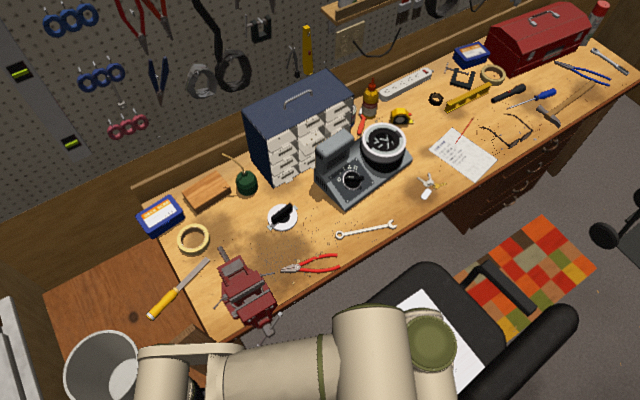

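Top view: lid at (293,181) with its bar roughly horizontal, bowl at (445,176), selector at (384,190). Pliers are at (288,250), wrench at (362,248), tape at (196,151). The scene view agrees.

Run:
```python
from h import *
import pickle
for n,(lx,ly) in (("top",(293,181)),("scene",(282,217))):
    d=pickle.load(open(n+".pkl","rb"));P=cloud(d);im=np.asarray(d["image"]).astype(int)
    X,Y,Z=P[...,0],P[...,1],P[...,2]
    v,u=np.mgrid[0:400,0:640]
    print(n,"bench z",np.nanmedian(Z[(abs(u-lx)<40)&(abs(v-ly)<40)]))
    loc=(abs(u-lx)<22)&(abs(v-ly)<22)
    mx=im.max(2)
    disc=loc&(im.min(2)>150)
    # disc outline
    hull=cv2.convexHull(np.c_[u[disc],v[disc]].astype(np.int32)).reshape(-1,2)
    q=plane(d,hull,0.010)[:,:2]; c,rr=cv2.minEnclosingCircle(q.astype(np.float32)); print(" lid disc",c,rr)
    bar=loc&(mx<70)&(np.nan_to_num(Z)>0.035)
    q=plane(d,np.c_[u[bar],v[bar]],0.049)[:,:2]
    r=cv2.minAreaRect(q.astype(np.float32));w,V=np.linalg.eigh(np.cov(q.T));print(" bar",r,q.mean(0),np.degrees(np.arctan2(V[1,1],V[0,1])),len(q),"zmed",np.nanmedian(Z[bar]))
    # collar
    col=(abs(Z-0.122)<0.006)&(X>.2)&(Y<0.05)&(Y>-.35)&(im.min(2)>130)
    nl,L,st,ce=cv2.connectedComponentsWithStats(col.astype(np.uint8))
    k=1+st[1:,4].argmax();m=L==k
    hull=cv2.convexHull(np.c_[u[m],v[m]].astype(np.int32)).reshape(-1,2)
    q=plane(d,hull,0.122)[:,:2];c,rr=cv2.minEnclosingCircle(q.astype(np.float32));print(" collar",c,rr,ce[k],"ellipsefit",cv2.fitEllipse(q.astype(np.float32)))
    hood=(abs(Z-0.198)<0.008)&(X>.2)&(X<.65)&(Y<.2)&(Y>-.2)
    nl,L,st,ce=cv2.connectedComponentsWithStats(hood.astype(np.uint8));k=1+st[1:,4].argmax();m=L==k
    q=P[m][:,:2];print(" hood",cv2.minAreaRect(q.astype(np.float32)),ce[k])
    s=4
    if n=="top": cr=np.asarray(d["image"])[130:225,260:490]
    else: cr=np.asarray(d["image"])[110:235,255:425]
    cv2.imwrite(f"pics/{n}_c.png",cv2.cvtColor(cv2.resize(cr,None,fx=3.4,fy=3.4,interpolation=cv2.INTER_CUBIC),cv2.COLOR_RGB2BGR))
a=cv2.imread("pics/top_c.png");b=cv2.imread("pics/scene_c.png")
print(a.shape,b.shape)
```

```text
top bench z 0.001097578124799825
 lid disc (0.5955065488815308, 0.0729171484708786) 0.060738809406757355
 bar ((0.5919725894927979, 0.07244361937046051), (0.017482226714491844, 0.07912969589233398), 10.330098152160645) [0.59149707 0.07156112] 99.57481126931388 155 zmed 0.048158023396752236
 collar (0.605141282081604, -0.34024661779403687) 0.07488676905632019 [432.62080537 173.71308725] ellipsefit ((0.6051692962646484, -0.3416108787059784), (0.14694437384605408, 0.14899520576000214), 90.93290710449219)
 hood ((0.6282562017440796, -0.1487913429737091), (0.04521046578884125, 0.0998745709657669), 1.7371129989624023) [376.44832827 156.90881459]
scene bench z 0.0016422617138172058
 lid disc (0.5909914374351501, 0.07237012684345245) 0.059272315353155136
 bar ((0.5860991477966309, 0.0747864618897438), (0.018360555171966553, 0.0812317281961441), 9.669632911682129) [0.58687464 0.07458431] 99.96957943639605 115 zmed 0.04778024782214807
 collar (0.603293240070343, -0.337846964597702) 0.07326040416955948 [375.63157895 144.69473684] ellipsefit ((0.6038005352020264, -0.33468565344810486), (0.13175849616527557, 0.14537130296230316), 91.15528869628906)
 hood ((0.6266629099845886, -0.14838047325611115), (0.04619710519909859, 0.1032462790608406), 0.26510927081108093) [332.46153846 145.25729443]
(323, 782, 3) (425, 578, 3)
```

View pics/top_c.png

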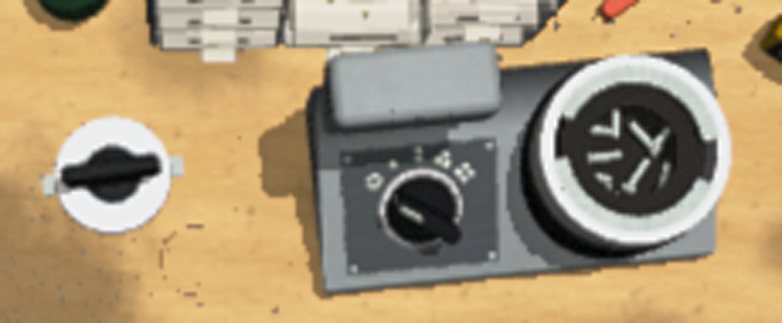

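The crop shows the tumbler turned about +6°, with the bowl's gaps at crop (565,145) and (708,160). The selector pointer is up-left, at the ring (off). The lid bar lies near 100° in the world frame.

Run:
```python
from h import *
import pickle
d=pickle.load(open("top.pkl","rb"));P=cloud(d)
for x0,x1,y0,y1 in((.3,.62,.1,.5),(.3,.5,-.4,.1),(.5,.7,-.05,.03)):
    m=(P[...,0]>x0)&(P[...,0]<x1)&(P[...,1]>y0)&(P[...,1]<y1);print("max z",np.nanmax(P[m][:,2]))
w=grab("wrist");print(np.array(w["hand_eye"]).round(3).tolist(),w["K"])
```

```text
max z 0.21075733150683096
max z 0.03129620124932053
max z 0.22292079528233244
[[0.001, -0.959, -0.282, 0.072], [1.0, 0.001, -0.0, -0.002], [0.0, -0.282, 0.959, -0.117], [0.0, 0.0, 0.0, 1.0]] [[311.45633787   0.         322.64749441]
 [  0.         311.45633787 200.33637204]
 [  0.           0.           1.        ]]
```

Emit:
send_rows --deltas '[[[0,0,-0.02,0,0,0.18,1],[0,0,-0.02,0,0,0.18,1],[0,0,0,0,0,0.18,1],[0,0,0,0,0,0.18,1],[0,0,0,0,0,0.18,1],[0,0,0,0,0,0.18,1]]]'

```text
time_s: 0.9
position: [0.1718, 0.5224, 0.296]
tool_rot: [[-0.166, 0.986, -0.0], [0.986, 0.166, -0.001], [-0.001, -0.0, -1.0]]
ft_force: [0.5, 0.3, 0.1]
grip_width: 0.0856
gripper_force: 0.0
```

Emit:
send_rows --deltas '[[[-0.0465,0.031,0,0,0,0,1],[-0.0465,0.031,0,0,0,0,1],[-0.0465,0.031,0,0,0,0,1],[-0.0465,0.031,0,0,0,0,1],[-0.0465,0.031,0,0,0,0,1],[-0.0465,0.031,0,0,0,0,1],[-0.0465,0.031,0,0,0,0,1],[-0.0465,0.031,0,0,0,0,1],[-0.0465,0.031,0.02,0,0,0,1],[-0.0465,0.031,0.02,0,0,0,1],[-0.0465,0.031,0.02,0,0,0,1],[0,0,0,0,0,0,1]]]'

```text
time_s: 2.4
position: [0.597, 0.0744, 0.2334]
tool_rot: [[-0.168, 0.986, -0.004], [0.986, 0.168, -0.0], [0.001, -0.004, -1.0]]
ft_force: [-1.6, -1.2, 0.4]
grip_width: 0.0854
gripper_force: 0.0
```

Run:
```python
from h import *
import pickle
d=grab("wrist");save(d,"w1.png");pickle.dump(d,open("w1.pkl","wb"))
P=cloud(d);Z=P[...,2];im=np.asarray(d["image"]).astype(int)
near=(np.hypot(P[...,0]-.592,P[...,1]-.073)<.075)
v,u=np.mgrid[0:400,0:640]
m=near&(Z>.005)
print(np.histogram(Z[m],bins=np.arange(.005,.06,.005)))
top=near&(Z>.043);q=plane(d,np.c_[u[top],v[top]],.049)[:,:2]
w,V=np.linalg.eigh(np.cov(q.T));print("bar",q.mean(0),cv2.minAreaRect(q.astype(np.float32)),np.degrees(np.arctan2(V[1,1],V[0,1])))
ds=near&(im.min(2)>150)&(Z>.004);q=plane(d,np.c_[u[ds],v[ds]],.01)[:,:2]
print("disc",cv2.minEnclosingCircle(q.astype(np.float32)))
h=near&(Z>.013)&(Z<.043);q=P[h];print("hub",cv2.minAreaRect(q[:,:2].astype(np.float32)),np.percentile(q[:,2],[5,50,95]))
```

```text
(array([2728, 2346,    6,    6,    7,    5,   10,   64, 1139,   28]), array([0.005, 0.01 , 0.015, 0.02 , 0.025, 0.03 , 0.035, 0.04 , 0.045,
       0.05 , 0.055]))
bar [ 0.62152425 -0.12650079] ((0.6084100008010864, -0.045609474182128906), (0.8049512505531311, 0.3180674910545349), 10.032693862915039) -169.90542564499714
disc ((0.5899431109428406, 0.06924734264612198), 0.058767225593328476)
hub ((0.5920849442481995, 0.08302535116672516), (0.05723026394844055, 0.04286618158221245), 88.37993621826172) [0.01302793 0.01350236 0.03616295]
```

View pics/w1.png

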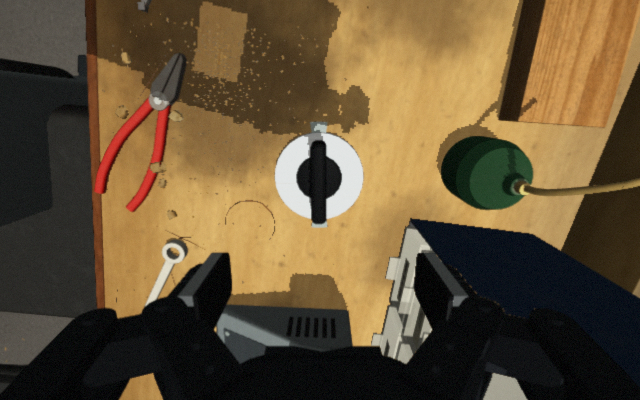

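The wrist view shows the lid at (318,178), its bar vertical in the image and so along tool x, centred. The space around it is clear, and the pliers and wrench are well away.

Run:
```python
from h import *
import pickle
d=pickle.load(open("w1.pkl","rb"))
P=cloud(d);Z=P[...,2]
v,u=np.mgrid[0:400,0:640]
near=(np.hypot(P[...,0]-.592,P[...,1]-.073)<.075)
top=near&(Z>.043)&(Z<.055);uv=np.c_[u[top],v[top]];q=plane(d,uv,.049)[:,:2]
w,V=np.linalg.eigh(np.cov(q.T));print("bar",q.mean(0),cv2.minAreaRect(q.astype(np.float32)),np.degrees(np.arctan2(V[1,1],V[0,1])))
t=np.linalg.inv(d["c2w"]@np.linalg.inv(np.array(d["hand_eye"])))
c=np.r_[np.array(cv2.minAreaRect(q.astype(np.float32))[0]),.049,1];print("in tool",t@c)
# front cabinet x
cab=(P[...,1]>-.1)&(P[...,1]<.05)&(Z>.06)&(Z<.2)&(P[...,0]>.6);print(np.nanpercentile(P[cab],[1,5],axis=0))
```

```text
bar [0.59081741 0.07279538] ((0.5908188819885254, 0.0713094025850296), (0.014894450083374977, 0.08165526390075684), 9.831918716430664) 100.0093189850925
in tool [-0.00208484 -0.00586557  0.18446373  1.        ]
[[ 0.61541181 -0.09844653  0.06103796]
 [ 0.68976767 -0.08053527  0.06532185]]
```

Emit:
send_rows --deltas '[[[-0.001,-0.003,0.05,0,0,0,1],[-0.001,-0.003,0.05,0,0,0,1],[0,0,0.05,0,0,0,0.6],[0,0,0.03,0,0,0,0.4],[0,0,0.008,0,0,0,0.2],[0,0,0,0,0,0,-1],[0,0,0,0,0,0,-1],[0,0,0,0,0,0,-1],[0,0,0,0,0,0,-1],[0,0,0,0,0,0,-1]]]' --squeeze 90

```text
time_s: 3.7
position: [0.5911, 0.0745, 0.0503]
tool_rot: [[-0.172, 0.985, 0.003], [0.985, 0.172, 0.0], [-0.0, 0.003, -1.0]]
ft_force: [-1.0, 2.5, 6.6]
grip_width: 0.0141
gripper_force: 89.0
```

Emit:
send_rows --deltas '[[[0,0,0,0,0,0,0.4],[0,0,0,0,0,0,0.6],[0,0,0,0,0,0,0.6],[0,0,-0.05,0,0,0,1],[0,0,-0.06,0,0,0,1],[0,0,-0.06,0,0,0,1],[0,0,-0.06,0,0,0,1],[-0.04,-0.01,-0.04,0,0,0,1],[-0.05,-0.01,-0.03,0,0,0,1],[-0.05,-0.01,-0.03,0,0,0,1],[-0.055,-0.01,-0.02,0,0,0,1],[-0.055,-0.01,0,0,0,0,1]]]'

```text
time_s: 5.2
position: [0.5839, -0.1824, 0.4001]
tool_rot: [[-0.172, 0.985, 0.003], [0.985, 0.172, -0.002], [-0.002, 0.003, -1.0]]
ft_force: [0.3, 0.2, -1.1]
grip_width: 0.0854
gripper_force: 0.0
```

Emit:
send_rows --deltas '[[[-0.055,-0.01,0,0,0,0,1],[-0.034,-0.01,0,0,0,0,1],[0,0,0,0,0,0,1],[0,0,0,0,0,0,1]]]'

```text
time_s: 5.7
position: [0.5797, -0.2711, 0.3984]
tool_rot: [[-0.173, 0.985, 0.0], [0.985, 0.173, 0.0], [0.0, 0.0, -1.0]]
ft_force: [0.6, -0.5, -0.8]
grip_width: 0.0853
gripper_force: 0.0
```

Run:
```python
from h import *
import pickle
d=grab("wrist");save(d,"w2.png");pickle.dump(d,open("w2.pkl","wb"))
```

```text
(no output)
```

View pics/w2.png

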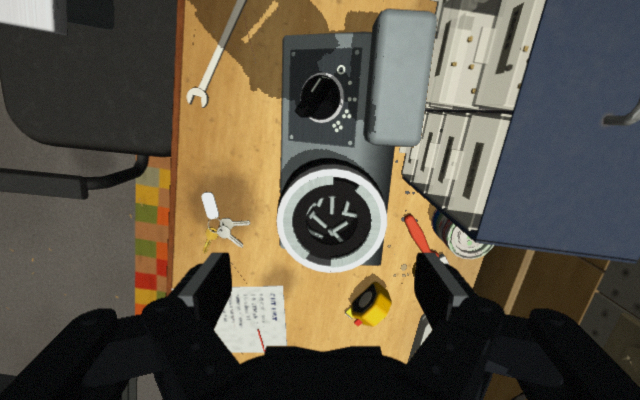

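The wrist view shows the bowl at (332,218), the selector at (320,95) with its pointer towards the ring mark at (341,70), and the hood to its right.

Run:
```python
from h import *
import pickle
from scipy.optimize import least_squares
d=pickle.load(open("w2.pkl","rb"));P=cloud(d);Z=P[...,2];im=np.asarray(d["image"]).astype(int)
v,u=np.mgrid[0:400,0:640]
loc=(abs(u-332)<70)&(abs(v-218)<70)
m=loc&(im.min(2)>120)&(abs(Z-.122)<.012)
m=cv2.morphologyEx(m.astype(np.uint8),cv2.MORPH_OPEN,np.ones((3,3)))
n,L,st,ce=cv2.connectedComponentsWithStats(m);m=L==1+st[1:,4].argmax()
h=cv2.convexHull(np.c_[u[m],v[m]].astype(np.int32)).reshape(-1,2)
q=plane(d,h,.122)[:,:2]
f=least_squares(lambda p:np.hypot(q[:,0]-p[0],q[:,1]-p[1])-p[2],[.604,-.34,.075],loss="soft_l1",f_scale=.001).x;print("collar",f,"zmed",np.nanmedian(Z[m]))
g=cv2.cvtColor(np.asarray(d["image"]),cv2.COLOR_RGB2GRAY)
c=f[:2];Ti=np.linalg.inv(d["c2w"])
def proj(X):
    p=(np.c_[X,np.ones(len(X))]@Ti.T)[:,:3]
    return cv2.projectPoints(p,np.zeros(3),np.zeros(3),np.array(d["K"],float),np.array([d["k1"],0,0,0,0.]))[0].reshape(-1,2)
a=np.radians(np.arange(0,360,2))
for r in(.057,.059,.061):
    uv=proj(np.c_[c[0]+r*np.cos(a),c[1]+r*np.sin(a),.122+0*a]).astype(np.float32)
    s=cv2.remap(g,uv[:,0].reshape(-1,1),uv[:,1].reshape(-1,1),cv2.INTER_LINEAR).ravel()
    dk=np.degrees(a[s<90]);print(r,dk.astype(int).tolist())
# hood
hd=(abs(Z-.198)<.008)&(u>360)&(u<440)&(v<150)
print("hood",cv2.minAreaRect(P[hd][:,:2].astype(np.float32)))
# panel plane
pm=(u>295)&(u<355)&(v>50)&(v<140)&(np.nan_to_num(Z)>.03)
Q=P[pm];Q=Q[~np.isnan(Q).any(1)]
best=None
rng=np.random.default_rng(0)
for _ in range(300):
    A=Q[rng.choice(len(Q),3,False)];nn=np.cross(A[1]-A[0],A[2]-A[0]);l=np.linalg.norm(nn)
    if l<1e-6: continue
    nn/=l; nn*=np.sign(nn[2]); k=(abs((Q-A[0])@nn)<.0025)
    if best is None or k.sum()>best.sum(): best=k
o=Q[best].mean(0);nn=np.linalg.svd(Q[best]-o)[2][2];nn*=np.sign(nn[2])
print("panel",o,nn,"tilt",np.degrees(np.arccos(nn[2])),"dir",np.degrees(np.arctan2(nn[1],nn[0])),best.mean())
hgt=(P-o)@nn
kn=(u>285)&(u<360)&(v>50)&(v<140)&(hgt>.030)&(hgt<.05)
print("knob heights",np.percentile(hgt[kn],[10,50,90]),kn.sum())
K=P[kn];e1=np.cross([0,0,1],nn);e1/=np.linalg.norm(e1);e2=np.cross(nn,e1) # e2 upslope
ab=np.c_[(K-o)@e1,(K-o)@e2];r=cv2.minAreaRect(ab.astype(np.float32));print("knob rect",r,"world c",o+r[0][0]*e1+r[0][1]*e2+.03*nn,"e1",e1,"e2",e2)
w,V=np.linalg.eigh(np.cov(ab.T));print("long axis angle from e1",np.degrees(np.arctan2(V[1,1],V[0,1])))
wh=kn&(im.min(2)>110)|((u>300)&(u<345)&(v>70)&(v<120)&(im.min(2)>110)&(hgt>.03));print("white",wh.sum(),[( (P[wh].mean(0)-o)@x) for x in(e1,e2)] if wh.any() else 0)
cv2.imwrite("pics/w2c.png",cv2.cvtColor(cv2.resize(np.asarray(d["image"])[40:280,260:420],None,fx=2.4,fy=2.4,interpolation=cv2.INTER_CUBIC),cv2.COLOR_RGB2BGR))
```

```text
collar [ 0.60378482 -0.34508094  0.07426566] zmed 0.12173000017079838Traceback (most recent call last):
  File "<stdin>", line 20, in <module>
  File "<stdin>", line 17, in proj
cv2.error: OpenCV(4.12.0) /io/opencv/modules/calib3d/src/calibration_base.cpp:1490: error: (-215:Assertion failed) npoints >= 0 && (depth == CV_32F || depth == CV_64F) in function 'projectPoints'
```

Run:
```python
from h import *
import pickle
d=pickle.load(open("w2.pkl","rb"));P=cloud(d);Z=P[...,2];im=np.asarray(d["image"]).astype(int)
v,u=np.mgrid[0:400,0:640]
g=cv2.cvtColor(np.asarray(d["image"]),cv2.COLOR_RGB2GRAY)
c=np.array([.6038,-.3451]);Ti=np.linalg.inv(d["c2w"])
def proj(X):
    p=np.ascontiguousarray((np.c_[X,np.ones(len(X))]@Ti.T)[:,:3])
    return cv2.projectPoints(p,np.zeros(3),np.zeros(3),np.array(d["K"],float),np.array([d["k1"],0,0,0,0.]))[0].reshape(-1,2)
a=np.radians(np.arange(0,360,2))
for r in(.057,.059,.061):
    uv=proj(np.c_[c[0]+r*np.cos(a),c[1]+r*np.sin(a),.122+0*a]).astype(np.float32)
    s=cv2.remap(g,uv[:,0].reshape(-1,1),uv[:,1].reshape(-1,1),cv2.INTER_LINEAR).ravel()
    dk=np.degrees(a[s<90]);print(r,dk.round().astype(int).tolist())
hd=(abs(Z-.198)<.008)&(u>360)&(u<440)&(v<150)
print("hood",cv2.minAreaRect(P[hd][:,:2].astype(np.float32)))
pm=(u>295)&(u<355)&(v>50)&(v<140)&(np.nan_to_num(Z)>.03)
Q=P[pm];Q=Q[~np.isnan(Q).any(1)]
best=None
rng=np.random.default_rng(0)
for _ in range(300):
    A=Q[rng.choice(len(Q),3,False)];nn=np.cross(A[1]-A[0],A[2]-A[0]);l=np.linalg.norm(nn)
    if l<1e-6: continue
    nn/=l; nn*=np.sign(nn[2]); k=(abs((Q-A[0])@nn)<.0025)
    if best is None or k.sum()>best.sum(): best=k
o=Q[best].mean(0);nn=np.linalg.svd(Q[best]-o,full_matrices=False)[2][2];nn*=np.sign(nn[2])
print("panel",o,nn,"tilt",np.degrees(np.arccos(nn[2])),"dir",np.degrees(np.arctan2(nn[1],nn[0])),best.mean())
hgt=(P-o)@nn
kn=(u>285)&(u<360)&(v>50)&(v<140)&(hgt>.030)&(hgt<.05)
print("knob heights",np.percentile(hgt[kn],[10,50,90]),kn.sum())
K=P[kn];e1=np.cross([0,0,1],nn);e1/=np.linalg.norm(e1);e2=np.cross(nn,e1)
ab=np.c_[(K-o)@e1,(K-o)@e2];r=cv2.minAreaRect(ab.astype(np.float32));print("knob rect",r,"world c",o+r[0][0]*e1+r[0][1]*e2+.03*nn,"e1",e1,"e2",e2)
w,V=np.linalg.eigh(np.cov(ab.T));print("long axis angle from e1",np.degrees(np.arctan2(V[1,1],V[0,1])))
cv2.imwrite("pics/w2c.png",cv2.cvtColor(cv2.resize(np.asarray(d["image"])[40:280,260:420],None,fx=2.4,fy=2.4,interpolation=cv2.INTER_CUBIC),cv2.COLOR_RGB2BGR))
```

```text
0.057 [68, 70, 72, 74, 76, 78, 80, 82, 84, 86, 88, 90, 92, 94, 96, 98, 248, 250, 252, 254, 256, 258, 260, 262, 264, 266, 268, 270, 272, 274, 276, 278]
0.059 [68, 70, 72, 74, 76, 78, 80, 82, 84, 86, 88, 90, 92, 94, 96, 98, 248, 250, 252, 254, 256, 258, 260, 262, 264, 266, 268, 270, 272, 274, 276, 278]
0.061 [68, 70, 72, 74, 76, 78, 80, 82, 84, 86, 88, 90, 92, 94, 96, 98, 248, 250, 252, 254, 256, 258, 260, 262, 264, 266, 268, 270, 272, 274, 276, 278]
hood ((0.6423551440238953, -0.16268694400787354), (0.06760480999946594, 0.12560045719146729), 6.616745471954346)
panel [ 0.56932086 -0.18166633  0.05754027] [-0.43620922 -0.05183273  0.8983512 ] tilt 26.05782057230546 dir -173.22358080901216 0.6976877508121536
knob heights [0.03365461 0.03819035 0.03956717] 554
knob rect ((0.004785396158695221, -0.007767165079712868), (0.014873690903186798, 0.05902393162250519), 54.36941909790039) world c [ 0.54987034 -0.18879661  0.08107886] e1 [ 0.11799529 -0.99301415  0.        ] e2 [0.89207546 0.10600121 0.43927795]
long axis angle from e1 144.3331559866262
```

View pics/w2c.png

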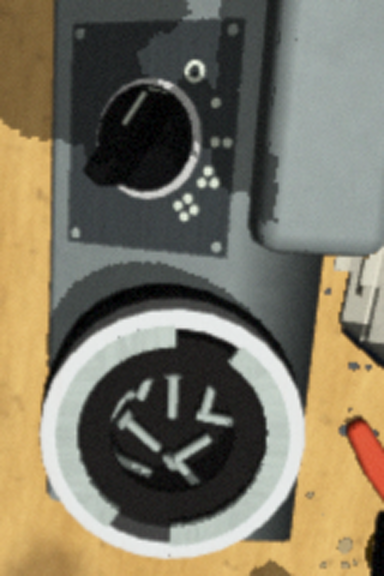

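The crop confirms the gaps, centred at 83° and 263° in the world frame, and the pointer toward the ring mark. Yaw is about 7°, and the selector-to-bowl y distance of 161 mm matches the 162 mm given. I'll do the selector first.

Run:
```python
from h import *
from scipy.spatial.transform import Rotation as Ro
s=telemetry.observe();R=np.array(s["tool_rot"]);p=np.array(s["position"])
y=np.radians(7.0);t=np.radians(26)
n=np.array([-np.sin(t)*np.cos(y),-np.sin(t)*np.sin(y),np.cos(t)]);e1=np.array([np.sin(y),-np.cos(y),0]);e2=np.cross(n,e1)
g=np.array([.550,-.1888,.0811])
a=np.radians(54.2);ty=np.cos(a)*e1+np.sin(a)*e2;tz=-n;Rt=np.c_[np.cross(ty,tz),ty,tz]
rv=Ro.from_matrix(R.T@Rt).as_rotvec();print("rv",rv,rv/6)
for off in(.10,.011):
    print(off,"shift in target tool",Rt.T@(g+off*n-p))
print(Rt.round(3).tolist(), e2)
```

```text
rv [-0.44326718  0.13059034  0.66497366] [-0.07387786  0.02176506  0.11082894]
0.1 shift in target tool [-0.02291611 -0.17683148  0.17680007]
0.011 shift in target tool [-0.02291611 -0.17683148  0.26580007]
[[0.423, 0.795, 0.435], [0.869, -0.492, 0.053], [0.256, 0.356, -0.899]] [0.89209457 0.10953544 0.43837115]
```

Emit:
send_rows --deltas '[[[0,0,0,-0.0887,0.0261,0.133,0.4],[0,0,0,-0.0887,0.0261,0.133,0.1],[0,0,0,-0.0887,0.0261,0.133,0.1],[0,0,0,-0.0887,0.0261,0.133,0.1],[0,0,0,-0.0887,0.0261,0.133,0.1],[-0.0046,-0.0354,0.0354,0,0,0,0.1],[-0.0046,-0.0354,0.0354,0,0,0,0.1],[-0.0046,-0.0354,0.0354,0,0,0,0.1],[-0.0046,-0.0354,0.0354,0,0,0,0.1],[-0.0046,-0.0354,0.0354,0,0,0,0.1],[0,0,0,0,0,0,0.1]]]'

```text
time_s: 7.12
position: [0.505, -0.1925, 0.1686]
tool_rot: [[0.424, 0.797, 0.431], [0.868, -0.493, 0.057], [0.258, 0.35, -0.901]]
ft_force: [-0.1, -0.1, -0.1]
grip_width: 0.0473
gripper_force: 0.0
```

Run:
```python
from h import *
import pickle
s=telemetry.observe();R=np.array(s["tool_rot"]);p=np.array(s["position"])
print(p,R.round(3).tolist(),s["q"].round(1),s["grip_width"])
d=grab("wrist");save(d,"w3.png");P=cloud(d)
y=np.radians(7.0);t=np.radians(26)
n=np.array([-np.sin(t)*np.cos(y),-np.sin(t)*np.sin(y),np.cos(t)]);g=np.array([.550,-.1888,.0811])
h=(P-g)@n;r=np.linalg.norm(P-g-h[...,None]*n,axis=2)
m=(r<.04)&(h>0)&(h<.018)
Q=P[m];print(m.sum(),np.percentile(h[m],[10,50,90]))
L=(Q-p)@R;q=cv2.minAreaRect(L[:,:2].astype(np.float32));print("in tool xy",q,L.mean(0))
print("grip in tool",R.T@(g-p))
```

```text
[ 0.50499653 -0.19250301  0.16857689] [[0.424, 0.797, 0.431], [0.868, -0.493, 0.057], [0.258, 0.35, -0.901]] [-41.9  19.6  99.   26.8  47.3 -29. ] 0.04733779510102186
1649 [0.00611332 0.0082987  0.00933304]
in tool xy ((8.395686745643616e-05, 0.0028014094568789005), (0.05917408689856529, 0.014638016931712627), 0.11725135147571564) [0.00165147 0.00260988 0.09038778]
grip in tool [-0.00029581  0.00343143  0.09838378]
```

View pics/w3.png

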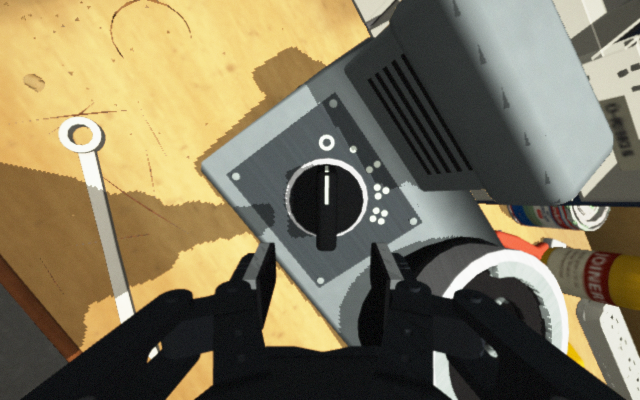

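The view shows the selector bar at (327,200), upright between the fingers with the pointer on the ring. The bar measures 59x15 mm in the tool frame, aligned and 3 mm off in y.

Emit:
send_rows --deltas '[[[0,0.003,0.03,0,0,0,0.1],[0,0,0.03,0,0,0,0.1],[0,0,0.02,0,0,0,0.1],[0,0,0.008,0,0,0,0.1],[0,0,0,0,0,0,-1],[0,0,0,0,0,0,-1],[0,0,0,0,0,0,-1],[0,0,0,0,0,0,-1]]]' --squeeze 40

```text
time_s: 8.18
position: [0.544, -0.1898, 0.0921]
tool_rot: [[0.423, 0.798, 0.43], [0.869, -0.492, 0.058], [0.258, 0.349, -0.901]]
ft_force: [-18.0, 4.2, 4.6]
grip_width: 0.0139
gripper_force: 39.9
```

Emit:
send_rows --deltas '[[[0,-0.0015,-0.003,0,0,0,-1],[0,0,0,0,0,0,-1]]]'

```text
time_s: 8.43
position: [0.5434, -0.1898, 0.0925]
tool_rot: [[0.424, 0.797, 0.431], [0.868, -0.493, 0.057], [0.258, 0.349, -0.901]]
ft_force: [11.1, 3.6, -26.3]
grip_width: 0.0138
gripper_force: 43.7
```

Emit:
send_rows --deltas '[[[0,0,0.002,0,0,0.18,-1],[0,0,0,0,0,0.18,-1],[0,0,0,0,0,0.18,-1],[0,0,0,0,0,0.18,-1]]]' --squeeze 50

```text
time_s: 8.93
position: [0.543, -0.1889, 0.0921]
tool_rot: [[0.846, 0.316, 0.43], [0.323, -0.945, 0.059], [0.425, 0.089, -0.901]]
ft_force: [-10.0, 7.8, -4.4]
grip_width: 0.014
gripper_force: 54.5
```

Emit:
send_rows --deltas '[[[0,0,0,0,0,0.18,-1],[0,0,0,0,0,0.18,-1],[0,0,0,0,0,0.18,-1],[0,0,0,0,0,0.17,-1],[0,0,0,0,0,0,-1],[0,0,0,0,0,0,-1]]]'

```text
time_s: 9.68
position: [0.5429, -0.1878, 0.0921]
tool_rot: [[0.85, -0.306, 0.43], [-0.365, -0.929, 0.061], [0.38, -0.208, -0.901]]
ft_force: [-8.3, 11.4, -1.7]
grip_width: 0.0138
gripper_force: 54.6
```

Emit:
send_rows --deltas '[[[0,0,0,0,0,0,0],[0,0,0,0,0,0,0.1],[0,0,0,0,0,0,0.1],[0,0,-0.03,0,0,0,0.1],[0,0,-0.05,0,0,0,0.1],[0,0,-0.04,0,0,0,0.1],[0,0,0,0,0,0,0.4]]]'

```text
time_s: 10.55
position: [0.4932, -0.1986, 0.2035]
tool_rot: [[0.844, -0.309, 0.439], [-0.365, -0.93, 0.049], [0.393, -0.201, -0.897]]
ft_force: [1.1, 0.1, -0.5]
grip_width: 0.0595
gripper_force: 0.0
```

Run:
```python
from h import *
s=telemetry.observe();R=np.array(s["tool_rot"]);p=np.array(s["position"])
d=grab("wrist");save(d,"w4.png");P=cloud(d)
y=np.radians(7.0);t=np.radians(26)
n=np.array([-np.sin(t)*np.cos(y),-np.sin(t)*np.sin(y),np.cos(t)]);g=np.array([.550,-.1888,.0811]);e1=np.array([np.sin(y),-np.cos(y),0]);e2=np.cross(n,e1)
h=(P-g)@n;r=np.linalg.norm(P-g-h[...,None]*n,axis=2)
m=(r<.04)&(h>0)&(h<.018);Q=P[m]-g;ab=np.c_[Q@e1,Q@e2];q=cv2.minAreaRect(ab.astype(np.float32))
w,V=np.linalg.eigh(np.cov(ab.T));a=np.degrees(np.arctan2(V[1,1],V[0,1]))%180;print(q,"selector rad",np.radians(144-a))
from scipy.spatial.transform import Rotation as Ro
Rt=np.array([[-.172,.985,0],[.985,.172,0],[0,0,-1.]]);Rt=Ro.from_matrix(Rt).as_matrix()
print("rv",Ro.from_matrix(R.T@Rt).as_rotvec(),p)
print("to lid (0.59,.0735,.23) in Rt",Rt.T@(np.array([.59,.0735,.23])-p), s["q"])
```

```text
((-5.046883597970009e-05, 5.818717181682587e-05), (0.05908876657485962, 0.014784345403313637), 62.430233001708984) selector rad 1.4146646740660738
rv [ 0.3029942  -0.46232735 -2.06359827] [ 0.49321491 -0.19858678  0.2034928 ]
to lid (0.59,.0735,.23) in Rt [ 0.25138245  0.14214581 -0.0265072 ] [-43.56526717  15.9424326   97.58162099  25.46997849  51.75101257
  53.89774896]
```

Emit:
send_rows --deltas '[[[0,0,-0.04,0.0253,-0.0385,-0.172,0.6],[0,0,-0.04,0.0253,-0.0385,-0.172,1],[0,0,0,0.0253,-0.0385,-0.172,1],[0,0,0,0.0253,-0.0385,-0.172,1],[0,0,0,0.0253,-0.0385,-0.172,1],[0,0,0,0.0253,-0.0385,-0.172,1],[0,0,0,0.0253,-0.0385,-0.172,1],[0,0,0,0.0253,-0.0385,-0.172,1],[0,0,0,0.0253,-0.0385,-0.172,1],[0,0,0,0.0253,-0.0385,-0.172,1],[0,0,0,0.0253,-0.0385,-0.172,1],[0,0,0,0.0253,-0.0385,-0.172,1]]]'

```text
time_s: 12.1
position: [0.4599, -0.2032, 0.2715]
tool_rot: [[-0.18, 0.984, -0.007], [0.984, 0.18, 0.005], [0.006, -0.006, -1.0]]
ft_force: [0.3, 0.4, -0.3]
grip_width: 0.0855
gripper_force: 0.0
```

Emit:
send_rows --deltas '[[[0.0415,0.0297,0.007,0,0,0,1],[0.0415,0.0297,0.007,0,0,0,1],[0.0415,0.0297,0.007,0,0,0,1],[0.0415,0.0297,0.007,0,0,0,1],[0.0415,0.0297,0.007,0,0,0,1],[0.0415,0.0297,0.007,0,0,0,1],[0,0,0,0,0,0,1],[0,0,0,0,0,0,1]]]'

```text
time_s: 13.1
position: [0.5914, 0.0731, 0.2305]
tool_rot: [[-0.174, 0.985, -0.006], [0.985, 0.174, 0.005], [0.006, -0.005, -1.0]]
ft_force: [0.1, 0.3, 0.3]
grip_width: 0.0854
gripper_force: 0.0
```

```bash
cat > lid.py <<'E'
from h import *
from scipy.spatial.transform import Rotation as Ro
s=telemetry.observe();R=np.array(s["tool_rot"]);p=np.array(s["position"])
d=grab("wrist");save(d,"w5.png");P=cloud(d);Z=P[...,2];v,u=np.mgrid[0:400,0:640]
top=(np.hypot(P[...,0]-.591,P[...,1]-.073)<.06)&(Z>.043)&(Z<.056);q=plane(d,np.c_[u[top],v[top]],.049)[:,:2]
r=cv2.minAreaRect(q.astype(np.float32));w,V=np.linalg.eigh(np.cov(q.T));a=np.degrees(np.arctan2(V[1,1],V[0,1]))%180
print(p,R.round(3).tolist(),r,a)
b=np.radians(a-90);Rt=np.array([[-np.sin(b),np.cos(b),0],[np.cos(b),np.sin(b),0],[0,0,-1]])
print("rv",Ro.from_matrix(R.T@Rt).as_rotvec(),"shift",Rt.T@(np.r_[r[0],.045]-p))
E
python3 lid.py
```

```text
[0.59144081 0.07308929 0.23046552] [[-0.174, 0.985, -0.006], [0.985, 0.174, 0.005], [0.006, -0.005, -1.0]] ((0.5910940766334534, 0.07112113386392593), (0.01522993016988039, 0.08202607929706573), 9.731038093566895) 99.94185622228544
rv [-0.00536118 -0.00561031  0.00166937] shift [-0.00187874 -0.00068132  0.18546552]
```

Emit:
send_rows --deltas '[[[-0.002,-0.001,0.05,-0.0054,-0.0056,0.0017,1],[0,0,0.05,0,0,0,0.6],[0,0,0.05,0,0,0,0],[0,0,0.033,0,0,0,-0.2],[0,0,0,0,0,0,-0.4],[0,0,0,0,0,0,-1],[0,0,0,0,0,0,-1],[0,0,0,0,0,0,-1],[0,0,0,0,0,0,-1],[0,0,0,0,0,0,-1]]]' --squeeze 100

```text
time_s: 14.4
position: [0.5914, 0.0711, 0.0496]
tool_rot: [[-0.172, 0.985, 0.004], [0.985, 0.172, -0.0], [-0.001, 0.003, -1.0]]
ft_force: [-2.1, -0.8, 5.7]
grip_width: 0.014
gripper_force: 100.8
```

Emit:
send_rows --deltas '[[[0,0,-0.05,0,0,0,-1],[0,0,-0.06,0,0,0,-1],[0,0,-0.06,0,0,0.15,-1],[0,0,-0.06,0,0,0.155,-1],[0,0,-0.03,0,0,0,-1],[-0.0587,0.0096,0,0,0,0,-1],[-0.0587,0.0096,0,0,0,0,-1],[-0.0587,0.0096,0,0,0,0,-1],[-0.0587,0.0096,0,0,0,0,-1],[-0.0587,0.0096,0,0,0,0,-1],[-0.0587,0.0096,0,0,0,0,-1],[-0.0587,0.0096,0,0,0,0,-1]]]'

```text
time_s: 15.9
position: [0.6026, -0.3467, 0.3082]
tool_rot: [[0.132, 0.991, 0.001], [0.991, -0.132, 0.001], [0.001, 0.001, -1.0]]
ft_force: [1.1, -0.6, -2.2]
grip_width: 0.0147
gripper_force: 99.7
```

Emit:
send_rows --deltas '[[[0,0,0.03,0,0,0,-1],[0,0,0.03,0,0,0,-1],[0,0,0,0,0,0,-1]]]'

```text
time_s: 16.27
position: [0.6023, -0.3445, 0.2458]
tool_rot: [[0.132, 0.991, -0.003], [0.991, -0.132, 0.004], [0.004, -0.003, -1.0]]
ft_force: [0.2, -0.1, -1.5]
grip_width: 0.0137
gripper_force: 99.5
```

Run:
```python
from h import *
import pickle
d=grab("wrist");save(d,"w6.png");pickle.dump(d,open("w6.pkl","wb"));t=grab("top");pickle.dump(t,open("t6.pkl","wb"))
s=telemetry.observe();print(s["position"],s["tool_rot"],s["q"].round(1),s["ft_force"])
```

```text
[ 0.60325177 -0.34495775  0.24966776] [[ 1.31521642e-01  9.91309702e-01  2.67051954e-03]
 [ 9.91313275e-01 -1.31520561e-01 -5.77201099e-04]
 [-2.20956821e-04  2.72323590e-03 -9.99996268e-01]] [-39.5  37.4  48.    0.1  94.5 -32. ] [ 0.06239521  0.04598505 -1.88940578]
```

View pics/w6.png

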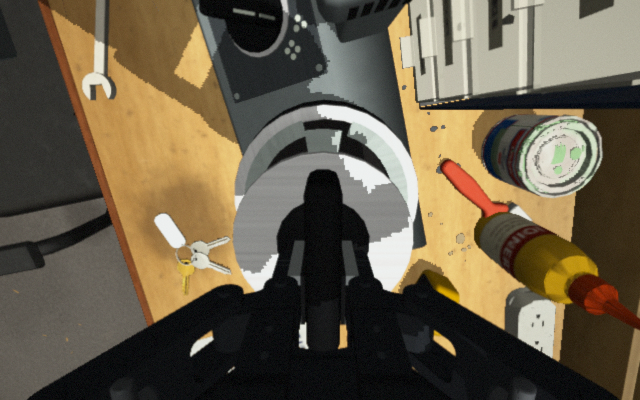

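The view shows the lid held above the bowl. The far collar arc is at rows 100-190, and the gap at about (327,125) lines up with the lid's front lug. I'll fit the arc.

Run:
```python
from h import *
import pickle
from scipy.optimize import least_squares
d=pickle.load(open("w6.pkl","rb"));P=cloud(d);Z=P[...,2];im=np.asarray(d["image"]).astype(int)
v,u=np.mgrid[0:400,0:640]
# outer collar points: per-column/row first bench->collar depth change, use points in z band
m=(abs(Z-.122)<.006)&(v<200)&(u>215)&(u<440)
Q=P[m];Q=Q[np.hypot(Q[:,0]-.604,Q[:,1]+.345)<.085]
print(len(Q),np.median(Q[:,2]))
uvm=np.c_[u[m],v[m]];q=plane(d,uvm,.122)[:,:2];k=np.hypot(q[:,0]-.604,q[:,1]+.345)<.085;q=q[k]
a=np.degrees(np.arctan2(q[:,1]+.345,q[:,0]-.604));r=np.hypot(q[:,0]-.604,q[:,1]+.345)
pts=[]
for b in range(-10,190,4):
    s=(a>b)&(a<=b+4)|((a+360>b)&(a+360<=b+4))
    if s.sum()>8: pts.append(q[s][r[s].argsort()[-3]])
pts=np.array(pts);f=least_squares(lambda p:np.hypot(pts[:,0]-p[0],pts[:,1]-p[1])-.075,[.604,-.345],loss="soft_l1",f_scale=.001)
print("centre",f.x,"res mm",(f.fun*1e3).round(1))
g=cv2.cvtColor(np.asarray(d["image"]),cv2.COLOR_RGB2GRAY);Ti=np.linalg.inv(d["c2w"])
for rr in(.060,.062):
    t=np.radians(np.arange(40,130,2));X=np.c_[f.x[0]+rr*np.cos(t),f.x[1]+rr*np.sin(t),.122+0*t,1+0*t]
    uv=cv2.projectPoints(np.ascontiguousarray((X@Ti.T)[:,:3]),np.zeros(3),np.zeros(3),np.array(d["K"],float),np.array([d["k1"],0,0,0,0.]))[0].reshape(-1,2).astype(np.float32)
    s=cv2.remap(g,uv[:,:1],uv[:,1:],cv2.INTER_LINEAR).ravel();print(rr,list(zip(np.degrees(t).round().astype(int).tolist(),s.tolist())))
# lid disc in hand
R=d["c2w"]@np.linalg.inv(np.array(d["hand_eye"]));print("tcp",R[:3,3])
zd=R[2,3]-.0496+.010
m=(abs(Z-zd)<.006)&(im.min(2)>60);uv=np.c_[u[m],v[m]];q=plane(d,uv,zd)[:,:2];c0=R[:2,3]
a=np.degrees(np.arctan2(q[:,1]-c0[1],q[:,0]-c0[0]));r=np.hypot(*(q-c0).T);pts=[]
for b in range(0,180,4):
    s=(a>b)&(a<=b+4)&(r<.056)
    if s.sum()>8 and abs(b+2-82.5)>12: pts.append(q[s][r[s].argsort()[-3]])
pts=np.array(pts);f=least_squares(lambda p:np.hypot(pts[:,0]-p[0],pts[:,1]-p[1])-.05,c0,loss="soft_l1",f_scale=.001)
print("lid centre",f.x,(f.fun*1e3).round(1), "disc z",np.median(Z[m]),zd)
```

```text
5961 0.12169558708915582
centre [ 0.6037696  -0.34654576] res mm [-2.1 -1.4 -1.1 -0.8 -0.8 -0.7 -0.8 -0.4 -0.4 -0.3 -0.  -0.  -0.1  0.1
  0.1  0.   0.2  0.3  0.2  0.1  0.5  0.1  0.2  0.2  0.3  0.2  0.4  0.4
  0.2  0.1  0.2 -0.   0.   0.2 -0.3 -0.4 -0.2 -0.4 -0.5 -0.5 -0.8 -1.
 -0.8 -0.7 -1.1 -1.1]
0.06 [(40, 215), (42, 213), (44, 214), (46, 214), (48, 213), (50, 203), (52, 165), (54, 144), (56, 110), (58, 180), (60, 116), (62, 210), (64, 206), (66, 57), (68, 16), (70, 19), (72, 16), (74, 18), (76, 19), (78, 20), (80, 15), (82, 20), (84, 18), (86, 11), (88, 23), (90, 19), (92, 16), (94, 18), (96, 22), (98, 57), (100, 110), (102, 114), (104, 114), (106, 112), (108, 111), (110, 112), (112, 113), (114, 110), (116, 110), (118, 111), (120, 105), (122, 111), (124, 106), (126, 104), (128, 105)]
0.062 [(40, 214), (42, 215), (44, 217), (46, 216), (48, 210), (50, 206), (52, 207), (54, 211), (56, 197), (58, 211), (60, 205), (62, 211), (64, 206), (66, 55), (68, 19), (70, 17), (72, 17), (74, 17), (76, 17), (78, 17), (80, 16), (82, 15), (84, 16), (86, 18), (88, 18), (90, 21), (92, 18), (94, 21), (96, 18), (98, 61), (100, 112), (102, 115), (104, 115), (106, 113), (108, 112), (110, 114), (112, 113), (114, 111), (116, 110), (118, 108), (120, 108), (122, 112), (124, 108), (126, 103), (128, 105)]
tcp [ 0.60233874 -0.34448301  0.24584859]
lid centre [ 0.60198032 -0.34524461] [-1.  -0.8 -0.9 -0.8 -0.7 -0.5 -0.7 -0.4 -0.5 -0.5 -0.1  0.1  0.1  0.2
  0.2  0.3  0.3  0.7  0.6  0.4  0.5  0.3  0.2  0.2  0.2  0.  -0.3 -0.1
 -0.3 -0.4 -0.2 -0.4 -0.6 -0.4 -0.5 -0.8 -0.9 -0.7 -0.9] disc z 0.2059684243127768 0.20624859343265325
```

Emit:
send_rows --deltas '[[[-0.001,0.001,0.03,0,0,0,-1],[0,0,0.03,0,0,0,-1],[0,0,0.012,0,0,0,-1],[0,0,0.004,0,0,0,-1],[0,0,0.004,0,0,0,-1],[0,0,0,0,0,0,-1]]]'

```text
time_s: 17.12
position: [0.6042, -0.3462, 0.1693]
tool_rot: [[0.132, 0.991, 0.003], [0.991, -0.132, -0.001], [-0.0, 0.003, -1.0]]
ft_force: [0.2, 0.3, -1.7]
grip_width: 0.0144
gripper_force: 99.6
```

Emit:
send_rows --deltas '[[[0,0,0.003,0,0,0,-1],[0,0,0.003,0,0,0,-1],[0,0,0.003,0,0,0,-1],[0,0,0,0,0,0,-1]]]'

```text
time_s: 17.62
position: [0.6042, -0.3462, 0.1601]
tool_rot: [[0.132, 0.991, 0.002], [0.991, -0.132, -0.001], [-0.0, 0.003, -1.0]]
ft_force: [-0.5, 0.5, 2.8]
grip_width: 0.0139
gripper_force: 100.4
```

Emit:
send_rows --deltas '[[[0,0,0.003,0,0,0,-1],[0,0,0.0035,0,0,0,-1],[0,0,0,0,0,0,-1]]]'

```text
time_s: 18.0
position: [0.6042, -0.3462, 0.1536]
tool_rot: [[0.132, 0.991, 0.003], [0.991, -0.132, -0.001], [-0.0, 0.003, -1.0]]
ft_force: [-1.1, 1.5, 7.0]
grip_width: 0.0142
gripper_force: 100.8
```

Emit:
send_rows --deltas '[[[0,0,0.001,0,0,0,-1],[0,0,0,0,0,0.12,-1],[0,0,0,0,0,0.12,-1],[0,0,0,0,0,0.12,-1],[0,0,0,0,0,0,-1]]]'

```text
time_s: 18.62
position: [0.6045, -0.3465, 0.1532]
tool_rot: [[0.474, 0.881, 0.004], [0.881, -0.474, -0.002], [0.0, 0.004, -1.0]]
ft_force: [-0.2, -0.6, 6.8]
grip_width: 0.0142
gripper_force: 101.0
```

Emit:
send_rows --deltas '[[[0,0,0,0,0,0.12,-1],[0,0,0,0,0,0.12,-1],[0,0,0,0,0,0.12,-1],[0,0,0,0,0,0.12,-1],[0,0,0,0,0,0.12,-1],[0,0,0,0,0,0.12,-1],[0,0,0,0,0,0.12,-1],[0,0,0,0,0,0,-1]]]'

```text
time_s: 19.62
position: [0.6045, -0.3465, 0.1532]
tool_rot: [[0.972, 0.235, 0.004], [0.235, -0.972, -0.002], [0.003, 0.003, -1.0]]
ft_force: [0.1, -0.6, 6.8]
grip_width: 0.0141
gripper_force: 101.0
```

```bash
python3 -c "
from h import *
s=telemetry.observe();print(s['wrist_torque'],s['ft_force'],s['q'])"
```

```text
[ 0.05230387  0.15821182 -0.13994194] [ 0.11483721 -0.58821553  6.83791785] [-3.95542090e+01  4.09893068e+01  5.68448983e+01  6.83397266e-02
  8.19324510e+01  3.68423455e+01]
```

Emit:
send_rows --deltas '[[[0,0,0,0,0,0.06,-1],[0,0,0,0,0,0.06,-1],[0,0,0,0,0,0.03,-1],[0,0,0,0,0,0,-1]]]'

```text
time_s: 20.12
position: [0.6045, -0.3464, 0.1532]
tool_rot: [[0.996, 0.089, 0.004], [0.089, -0.996, -0.002], [0.004, 0.002, -1.0]]
ft_force: [-1.0, 0.5, 7.4]
grip_width: 0.0141
gripper_force: 101.0
```

```bash
python3 -c "
from h import *
s=telemetry.observe();print(s['wrist_torque'],s['ft_force'],s['tool_rot'][:,0])"
```

```text
[0.11957882 0.2390285  0.11866991] [-0.99220748  0.50699219  7.39125634] [0.99606625 0.08853707 0.00363485]
```

Emit:
send_rows --deltas '[[[0,0,0,0,0,0.03,-1],[0,0,0,0,0,0,-1]]]'

```text
time_s: 20.38
position: [0.6046, -0.3452, 0.1532]
tool_rot: [[0.998, 0.06, 0.003], [0.06, -0.998, 0.0], [0.003, -0.0, -1.0]]
ft_force: [-0.1, 5.5, 8.5]
grip_width: 0.0141
gripper_force: 101.2
```

```bash
python3 -c "
from h import *
s=telemetry.observe();print(s['wrist_torque'],s['ft_force'],s['tool_rot'][:,0])"
```

```text
[0.84745611 0.18932573 0.37183139] [-0.13288393  5.50667019  8.45088284] [0.99819613 0.0599389  0.00343736]
```

Emit:
send_rows --deltas '[[[0,0,0,0,0,-0.03,-1],[0,0,-0.003,0,0,0,-1],[0,0,-0.003,0,0,0,-1],[0,0,-0.002,0,0,0,-1],[0,0,0,0,0,0,-1]]]'

```text
time_s: 21.0
position: [0.6044, -0.346, 0.1597]
tool_rot: [[0.996, 0.089, 0.002], [0.089, -0.996, 0.0], [0.002, 0.0, -1.0]]
ft_force: [4.2, 0.5, -0.6]
grip_width: 0.0138
gripper_force: 99.9
```

Emit:
send_rows --deltas '[[[0,0,0,0,0,0,-0.4],[0,0,0,0,0,0,0],[0,0,0,0,0,0,0.2],[0,0,-0.03,0,0,0,0.2],[0,0,-0.05,0,0,0,0.4],[0,0,-0.06,0,0,0,1],[0,0,-0.06,0,0,0,1],[-0.05,0,0,0,0,0,1],[-0.05,0,0,0,0,0,1],[0,0,0,0,0,0,1],[0,0,0,0,0,0,1]]]'

```text
time_s: 22.38
position: [0.5044, -0.3551, 0.3603]
tool_rot: [[0.996, 0.088, 0.003], [0.088, -0.996, -0.0], [0.003, 0.001, -1.0]]
ft_force: [0.6, 0.2, -0.7]
grip_width: 0.0854
gripper_force: 0.0
```

Run:
```python
from h import *
d=grab("wrist");save(d,"w7.png");P=cloud(d);Z=P[...,2];im=np.asarray(d["image"]).astype(int)
v,u=np.mgrid[0:400,0:640]
rr=np.hypot(P[...,0]-.604,P[...,1]+.346)
b=(rr<.05)&(Z>.143)&(Z<.175);q=P[b]
w,V=np.linalg.eigh(np.cov(q[:,:2].T));a=np.degrees(np.arctan2(V[1,1],V[0,1]))
print("bar",cv2.minAreaRect(q[:,:2].astype(np.float32)),a,"top z",np.percentile(q[:,2],[10,50,90]))
c=(rr>.067)&(rr<.073);print("collar z",np.nanmedian(Z[c]))
m=(rr<.047)&(rr>.03)&(im.min(2)>60)&(Z<.135)&(Z>.09);Q=P[m];A=np.c_[Q[:,:2]-[.604,-.346],np.ones(len(Q))];k=np.linalg.lstsq(A,Q[:,2],rcond=None)[0];print("disc z, slopes",k,len(Q))
cm=(rr>.055)&(rr<.085)&(abs(Z-.122)<.008)&(im.min(2)>120)
h=cv2.convexHull(np.c_[u[cm],v[cm]].astype(np.int32)).reshape(-1,2);q=plane(d,h,.122)[:,:2]
from scipy.optimize import least_squares
f=least_squares(lambda p:np.hypot(q[:,0]-p[0],q[:,1]-p[1])-.075,[.604,-.346],loss="soft_l1",f_scale=.001);print("collar",f.x,abs(f.fun).mean())
kn=(np.hypot(P[...,0]-.55,P[...,1]+.189)<.05)
```

```text
bar ((0.6045598983764648, -0.3472094237804413), (0.08355438709259033, 0.01571040228009224), 5.448428153991699) -174.49792510814305 top z [0.15548442 0.15799221 0.15935212]
collar z 0.12168974039751945
disc z, slopes [-0.00264383 -0.00019496  0.11975416] 3279
collar [ 0.6038858 -0.3454896] 0.000702123297195989
```

View pics/w7.png

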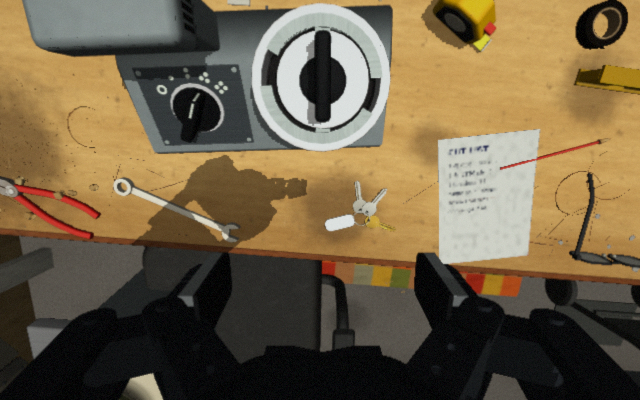

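The final view shows the lid in the bowl at (321,78), its bar along the tumbler's x axis and its underside at 0.110 m, which is the locked height. It is level and centred. The selector at (197,108) points at three dots, and the robot is clear.

```bash
python3 -c "
from rig import env
print(env.close_job())"
```

```text
the job is handed in; nothing more can be done
None
```

The job is handed in, though no verdict came back: my last measurements showed the lid locked in its notch, the selector at three dots (about 1.41 rad), and the wrench, pliers and tape untouched.

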